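# Slide a kiln shelf out over the end of the ware board

## Task

Push the flat kiln shelf along the raised ware board, towards the end where the banding wheel (the low turntable) stands, until about 5 cm of it sticks out past that end, so that the potter can get a hand under its edge. Only push it with the fingers: do not pick it up or tip it. Leave it lying flat and roughly square to the board, and do not disturb the pots and other things around it.

Things in the scene. Friction and masses are not known exactly. Their poses are not given: they have to be found in the camera images.
- ledge: Raised ware board, the ledge: a fixed wooden plank 260 (its x) by 400 (its y, its length) mm, 28 mm thick, on two wooden blocks, its flat top 55 mm above the bench. Origin: under its centre, at bench height. Its x points to its far side, away from the robot, z up; its two ends are at its y = +200 and -200 mm. Both ends are open, with nothing below but the bench.
- ledge_left (a point): The middle of the kiln shelf's lane at the board's end on its +y side (the robot's left): a point on the top edge of that end, 45 mm nearer the robot than the board's centre line.
- ledge_right (a point): The same at the board's other end, on its -y side (the robot's right).
- shelf_plate: Kiln shelf: a loose, flat off-white slab 120 (its x) by 160 (its y) by 10 (z) mm, about 0.25 to 0.55 kg, lying on the board's near half, its length roughly along the board, near the middle of the board's length. Origin: the centre of its underside. It slides when its short end is pushed with a few newtons; it tips off if more than half sticks out.
- wheel: Banding wheel: a low metal turntable, a disc 180 mm across with its top 64 mm above the bench, on a dark round foot, standing on the bench off one end of the board; it marks the end to push towards. Sometimes on the left, sometimes on the right. About 2.2 kg; the origin is the centre of its underside. Not to be moved.
- crock: Lidded clay crock, 150 mm across and 130 mm high with the knob, standing on the bench off the other end of the board. Origin: centre of its underside. Not to be moved.
- vase_a: Small clay vase, 60 mm across and 95 mm high, standing on the far half of the board, towards its left end. Origin: centre of its underside. Not to be moved.
- vase_b: A like vase on the far half of the board, towards its right end. Not to be moved.
- brush: Brush lying on the bench at the robot's left, nearer than the board. Not to be moved.
- bowl: Small clay bowl, 100 mm across and 50 mm high, on the bench at the robot's right, nearer than the board. Origin: centre of its underside. Not to be moved.
- water: Clear plastic bottle, 56 mm across and 130 mm high, on the bench beyond the board. Origin: centre of its underside. Not to be moved.
Not all that is in view belongs to the job. There is more than one size of the shelf_plate; the one meant has the size given above.

How it is judged:
By the outcome, as a careful person would: the job done as asked, in the order asked, and still so for the second after the job is handed in, with the robot touching nothing.
It also fails if it takes over 48 s, if anything falls off the work surface, if the arm or the gripper's body presses on something with over 40 N, if the wrist force passes 120 N, or if a joint passes its speed limit or range.

## Robot

A 6-joint arm with a two-finger parallel gripper is mounted at the origin on the work surface. World frame = base frame: x ahead of the robot, y to its left, z up, the work surface at z = 0. Lengths are in mm, angles in rad, forces in N, time in s.
With the tool pointing down it reaches from about 275 to 750 mm from the base axis. Payload 10.2 kg.
Tool frame: the origin (TCP) lies where the fingers leave the gripper's body, on its centre line; the fingertips stand 73 mm ahead of it and the grasp point (between the pads) lies 54 mm ahead of it; z points along the fingers, y is the line along which they close (so a half turn about z gives the same grasp; the last joint's range is limited). The gripper opens to 85 mm and grips with 20 to 120 N. Pads are 22 mm wide; open, the fingers measure 114 mm over their backs; the gripper's body (76 mm by 85 mm) begins 54 mm behind the grasp point. The pads swing forward as they close: fully open they stand 13 mm farther back than shut.
Start: joints at [1.024, 0.313, 1.498, -0, 1.331, -0.223], TCP at [167.053, 497.72, 303.894] pointing down, gripper open.
Joint ranges: [-2.94, 2.94], [-0.97, 2.17], [0.19, 2.56], [-1.23, 4.37], [0.02, 3.11], [-2.88, 2.88]. Speed limits (rad/s): [2.39, 2.39, 3.01, 3.14, 3.14, 3.14].

## Interface

Orientations are given as a unit quaternion [w, x, y, z].
In Python, from rig import ctrl gives the robot as it stands.
- The arm moves only by the shell command python3 -m creep 'ROWS' [OPENING] [FORCE]. ROWS is JSON, a list that holds one entry, the list of rows, each a list of 6 numbers: the shift along the world's x, y, z in units of 25 mm (1.0 is 25 mm), then the turn, a rotation vector about the world's x, y, z in units of 5 degrees (1.0 is 5 degrees). In form: [[[x, y, z, ax, ay, az], ...]]. A call has 1 to 20 rows; each row is the pose to reach, as a shift and turn from the pose commanded when the call began; what a row does not reach only later rows make up. A row lasts 1/12 s, in which the tool goes at most 41.7 mm and 7.16 degrees, less where a joint would pass 70% of its speed; a pose out of reach is approached as far as the arm can. A call with a gripper value outside its range is refused whole. OPENING is the finger opening in mm, from 0 to 85.4, set as the call begins (- or left out, the last holds). The fingers move at their own pace and stop on an object; FORCE is the grip in N (left out, the last holds). Time passes only in rows, so rows that repeat a pose let the fingers close. It gives the time, the measured TCP pose, the force, the opening and the grip force at its end, in the units of the state.
- ctrl.sense(): the state, without advancing time (a new reading comes with each control period).
- ctrl.capture(name): name is "scene" or "top"; returns a dict with "image" (420x560x3 uint8, red, green, blue), "fx", "fy", "cx", "cy" (pixels), "R" (3x3) and "t" (3): a world point X has camera coordinates R X + t. Camera axes: x right, y down, z forward; pixel columns grow to the right and rows downward; lengths in mm; the calibration is good to about 2 mm. A picture is of the moment at which its call begins. There is no depth.
- ctrl.finish_job(): hands the job in; it is judged then, once.
The state is a dict: "time_s": time; "joints": joint angles; "dq": joint speeds; "tau": joint torques, N m; "eef_pos": TCP position; "ee_rot": TCP orientation; "force": force on the tool from outside, world axes, zero at the start; "wrist_torque": the same for the moment, N m; "grip_width": opening from 0.0 (shut) to 1.0 (fully open); "grip_force": force on a finger pad.
Only numpy, scipy, OpenCV 4.12 (cv2) and the standard library are available. Lean on these libraries where they do the work, as an engineer would, in place of code of your own. Each camera call takes 0.05 s, during which the arm holds its last target. There are 200 camera calls.

## Working session

There is one attempt and no reset: what is moved stays moved. The work goes in short steps, Python scripts to look and compute and a shell command to move; the robot and the scene stay as the last step left them, time stands still between calls to the robot, and variables do not carry over. Pictures are saved under pics/ and viewed, at most 10 in all, crops included, and the job is handed in when it is done.

```bash
mkdir -p pics; cat > h.py <<'E'
import numpy as np, cv2
from rig import ctrl
def cap(n,f=None):
    c=ctrl.capture(n)
    if f: cv2.imwrite('pics/'+f,cv2.cvtColor(c['image'],cv2.COLOR_RGB2BGR))
    return c
def ray(c,u,v,z):
    R=np.array(c['R']);t=np.array(c['t'])
    d=R.T@np.array([(u-c['cx'])/c['fx'],(v-c['cy'])/c['fy'],1]);o=-R.T@t
    return o+d*(z-o[2])/d[2]
E
python3 - <<'E'
from h import *
for n in('top','scene'):
    c=cap(n,n+'0.png');print(n,-np.array(c['R']).T@c['t'],c['fx'])
s=ctrl.sense();print(s['eef_pos'],s['ee_rot'],s['time_s'],s['grip_width'])
E
```

```text
top [ 298.79678207    3.40494524 1227.49216968] 432.5890014678187
scene [1313.77427676 -595.81539589 1012.56347048] 430.58940880955475
[166.97757078 497.58584452 303.36947059] [-2.19962603e-04  1.61187650e-01  9.86923600e-01 -5.47962159e-04] 0.1 1.0035467517628127
```

View pics/top0.png

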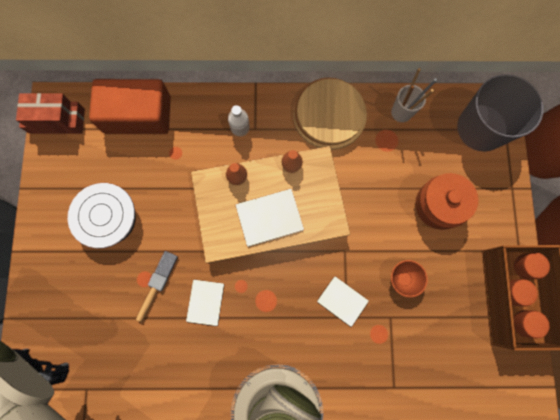

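View pics/scene0.png

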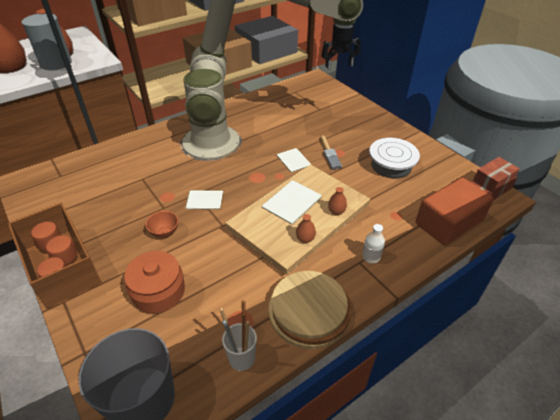

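The top view shows three off-white rectangles: the slab on the board at (270,217), and two sheets on the bench at (205,302) and (343,301). The slab on the board fits the description. The wheel is at (101,215), off the board's left (+y) end, and the crock is at (448,200) on the right. Next I'll measure the slab and the board, with one close crop.

```bash
cat > m.py <<'E'
from h import *
def rect(c,mask,seed,z):
    n,l,st,ce=cv2.connectedComponentsWithStats(mask.astype(np.uint8))
    k=l[seed[1],seed[0]]
    if k==0: print('seed off');return
    cs,_=cv2.findContours((l==k).astype(np.uint8),cv2.RETR_EXTERNAL,cv2.CHAIN_APPROX_NONE)
    p=max(cs,key=cv2.contourArea)[:,0]
    w=np.array([ray(c,u,v,z)[:2] for u,v in p],np.float32)
    r=cv2.minAreaRect(w); return r,cv2.boxPoints(r)
def white(c):
    h=cv2.cvtColor(c['image'],cv2.COLOR_RGB2HSV);return (h[...,1]<50)&(h[...,2]>150)
E
python3 - <<'E'
from m import *
c=cap('top'); im=c['image']; W=white(c)
for s,z in(((270,217),65),((205,302),0),((343,301),0)):
    print(rect(c,W,s,z))
h=cv2.cvtColor(im,cv2.COLOR_RGB2HSV);print([h[v,u] for u,v in((215,230),(320,220),(260,170),(180,230),(370,220),(260,280))])
for u,v in((192,171),(329,149),(348,235),(207,260)): print(ray(c,u,v,55)[:2])
print('wheel',ray(c,101,215,64))
cv2.imwrite('pics/crop.png',cv2.cvtColor(cv2.resize(im[130:280,170:370],None,fx=4,fy=4,interpolation=cv2.INTER_CUBIC),cv2.COLOR_RGB2BGR))
E
```

```text
(((514.8873901367188, 23.064666748046875), (119.9737319946289, 158.31298828125), 16.216344833374023), array([[435.18152 ,  82.31961 ],
       [479.39282 , -69.69475 ],
       [594.59326 , -36.190277],
       [550.38196 , 115.82408 ]], dtype=float32))
(((286.472900390625, 201.3740997314453), (86.31285858154297, 114.68621063232422), 82.49053192138672), array([[223.98149, 166.08199],
       [337.68408, 151.09364],
       [348.9643 , 236.66621],
       [235.26172, 251.65456]], dtype=float32))
(((289.2892150878906, -180.5730743408203), (115.52433776855469, 86.47677612304688), 54.024349212646484), array([[ 220.36594 , -201.91805 ],
       [ 290.34872 , -252.7181  ],
       [ 358.2125  , -159.2281  ],
       [ 288.2297  , -108.428055]], dtype=float32))
[array([ 18, 129, 234], dtype=uint8), array([ 18, 124, 233], dtype=uint8), array([ 18, 122, 234], dtype=uint8), array([ 14, 166, 186], dtype=uint8), array([ 14, 161, 204], dtype=uint8), array([ 12, 161, 162], dtype=uint8)]
[647.95457208 240.36848262]
[ 713.33368673 -146.85316249]
[ 466.16103838 -192.86787106]
[398.40760351 190.37072472]
wheel [520.38172593 481.58713544  64.        ]
```

View pics/crop.png

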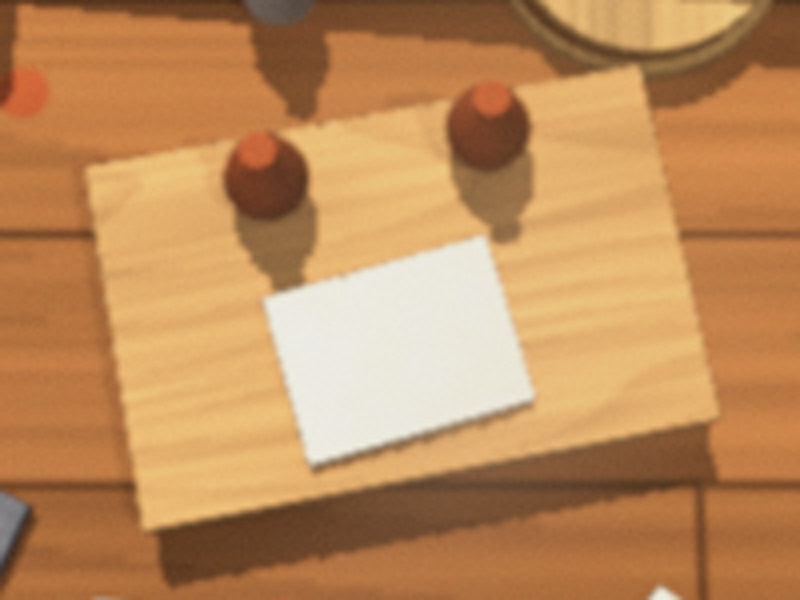

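The close crop shows a blank slab measuring 120 x 158 mm on the board, which matches; the sheets are 86 x 115 mm. The slab is yawed about 6° from the board. Next I'll work out the board frame, the vase clearances and the first reach.

```bash
cat >> m.py <<'E'
C=[(192,172),(330,146.5),(349.5,234),(206,262.5)]
def board(c):
    P=np.array([ray(c,u,v,55)[:2] for u,v in C]); o=P.mean(0)
    x=(P[0]+P[1]-P[2]-P[3]);x/=np.linalg.norm(x)
    return o,np.array([x,[-x[1],x[0]]]),P
E
python3 - <<'E'
from m import *
c=cap('top');o,B,P=board(c)
print(o,np.degrees(np.arctan2(B[0,1],B[0,0])),(P-o)@B.T)
for n,p,z in(('va',(236.5,176),95),('vb',(292,161.5),95),('wheel',(101,215),64),('slab',None,0)):
    w=np.array([514.9,23.1]) if p is None else ray(c,*p,z)[:2]
    print(n,w,B@(w-o))
s=ctrl.sense();g=o+np.array([-45,-112])@B
print(g,(g-s['eef_pos'][:2])/25)
E
```

```text
[556.61879571  21.5353103 ] 10.603463657101916 [[ 127.15217429  198.71677146]
 [ 129.86106048 -198.71677146]
 [-126.4279442  -198.73751568]
 [-130.58529057  198.73751568]]
va [622.02147573 111.26921322] [80.79788336 76.1668296 ]
vb [663.19283502 -39.5918278 ] [ 93.50615341 -79.69411611]
wheel [520.38172593 481.58713544] [ 49.0361972  458.86409579]
slab [514.9  23.1] [-40.71849527   9.21467917]
[532.99641183 -96.83268782] [ 14.63958556 -23.77900173]
```

```bash
python3 -m creep '[[[14.6,-23.8,0,0,0,-12.2],[14.6,-23.8,0,0,0,-12.2],[14.6,-23.8,0,0,0,-12.2],[14.6,-23.8,0,0,0,-12.2],[14.6,-23.8,0,0,0,-12.2],[14.6,-23.8,0,0,0,-12.2],[14.6,-23.8,0,0,0,-12.2],[14.6,-23.8,0,0,0,-12.2],[14.6,-23.8,0,0,0,-12.2],[14.6,-23.8,0,0,0,-12.2],[14.6,-23.8,0,0,0,-12.2],[14.6,-23.8,0,0,0,-12.2],[14.6,-23.8,0,0,0,-12.2],[14.6,-23.8,0,0,0,-12.2],[14.6,-23.8,0,0,0,-12.2],[14.6,-23.8,0,0,0,-12.2],[14.6,-23.8,0,0,0,-12.2],[14.6,-23.8,0,0,0,-12.2],[14.6,-23.8,0,0,0,-12.2],[14.6,-23.8,0,0,0,-12.2]]]' 65
python3 -m creep '[[[0,0,-1,0,0,0],[0,0,-2,0,0,0],[0,0,-3,0,0,0],[0,0,-4,0,0,0],[0,0,-5,0,0,0],[0,0,-6,0,0,0],[0,0,-6,0,0,0],[0,0,-6,0,0,0]]]'
python3 - <<'E'
from h import *
s=ctrl.sense();print(s['ee_rot'],s['force'],s['grip_width']);cap('top','top1.png')
E
```

```text
time_s: 1.87
eef_pos: [531.7, -96.8, 303.7]
ee_rot: [-0.0, 0.64, 0.769, -0.0]
force: [-0.7, 0.5, -0.1]
grip_width: 0.761
grip_force: 0.0
time_s: 2.53
eef_pos: [531.7, -96.3, 154.1]
ee_rot: [-0.001, 0.639, 0.769, -0.0]
force: [0.6, 0.4, 1.0]
grip_width: 0.765
grip_force: 0.0
[-6.85512421e-04  6.39323496e-01  7.68937556e-01 -1.78094186e-04] [0.58650125 0.37766543 1.00395477] 0.7650748229312435
```

View pics/top1.png

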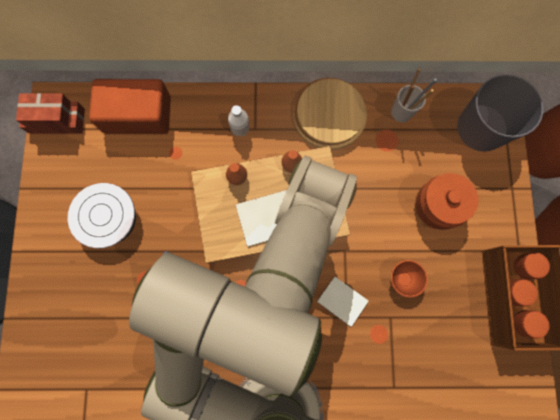

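The wrist sits over the board's right half, clear of vase_b at (292,161), and the slab's left part at (262,218) hasn't moved. Now I'll lower it gently.

```bash
python3 -m creep '[[[0,0,-0.4,0,0,0],[0,0,-0.8,0,0,0],[0,0,-0.8,0,0,0],[0,0,-0.8,0,0,0]]]'
python3 -m creep '[[[0,0,-0.06,0,0,0],[0,0,-0.12,0,0,0],[0,0,-0.12,0,0,0]]]'
python3 - <<'E'
from h import *
c=cap('scene');im=c['image'][150:270,220:380]
cv2.imwrite('pics/s1.png',cv2.cvtColor(cv2.resize(im,None,fx=5,fy=5,interpolation=cv2.INTER_CUBIC),cv2.COLOR_RGB2BGR))
E
```

```text
time_s: 2.92
eef_pos: [531.9, -97.2, 133.6]
ee_rot: [-0.0, 0.64, 0.769, -0.0]
force: [0.5, -0.1, -0.1]
grip_width: 0.763
grip_force: 0.0
time_s: 3.17
eef_pos: [532.1, -97.3, 130.9]
ee_rot: [0.0, 0.64, 0.769, 0.0]
force: [0.5, 0.9, -0.1]
grip_width: 0.759
grip_force: 0.0
```

View pics/s1.png

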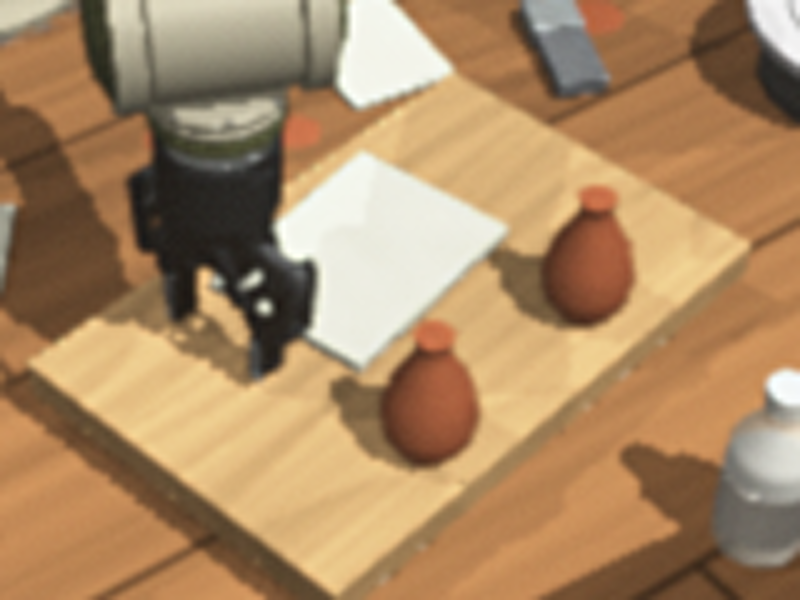

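The fingers at (180,315) and (260,375) in the crop are just above the board behind the slab, and clear of the vases. I'll feel for the board.

```bash
python3 -m creep '[[[0,0,-0.08,0,0,0],[0,0,-0.08,0,0,0]]]'|sed -n 2,4p
python3 -m creep '[[[0,0,-0.08,0,0,0],[0,0,-0.08,0,0,0]]]'|sed -n 2,4p
```

```text
eef_pos: [532.0, -97.3, 128.7]
ee_rot: [-0.0, 0.64, 0.769, -0.0]
force: [0.7, -0.2, 0.7]
eef_pos: [532.0, -97.3, 126.6]
ee_rot: [-0.0, 0.64, 0.769, -0.0]
force: [0.7, -0.2, 0.8]
```

```bash
for i in 1; do python3 -m creep '[[[0,0,-0.06,0,0,0],[0,0,-0.06,0,0,0]]]'|sed -n '2p;4p'; done
python3 -m creep '[[[0,0,-0.06,0,0,0],[0,0,-0.06,0,0,0]]]'|sed -n '2p;4p'
python3 -m creep '[[[0,0,-0.06,0,0,0],[0,0,-0.06,0,0,0]]]'|sed -n '2p;4p'
```

```text
eef_pos: [532.0, -97.3, 125.1]
force: [0.1, -0.3, -1.4]
eef_pos: [532.0, -97.3, 123.6]
force: [0.3, 0.4, -0.4]
eef_pos: [532.0, -97.2, 122.1]
force: [0.7, -0.2, -0.4]
```

```bash
python3 -m creep '[[[0,0,-0.06,0,0,0],[0,0,-0.06,0,0,0]]]'|sed -n '2p;4p'
python3 -m creep '[[[0,0,-0.06,0,0,0],[0,0,-0.06,0,0,0]]]'|sed -n '2p;4p'
```

```text
eef_pos: [532.2, -97.3, 121.4]
force: [-1.5, 0.8, 6.0]
eef_pos: [532.2, -97.3, 121.2]
force: [-7.5, 3.2, 19.2]
```

Contact with the board is at TCP z≈121.4. I'll lift 2.5 mm and start pushing along the board's +y.

```bash
python3 -m creep '[[[0,0,0.18,0,0,0],[0,0,0.18,0,0,0]]]'|sed -n '2p;4p'
python3 -m creep '[[[-0.05,0.25,0,0,0,0],[-0.09,0.49,0,0,0,0],[-0.14,0.74,0,0,0,0],[-0.18,0.98,0,0,0,0],[-0.23,1.23,0,0,0,0],[-0.28,1.47,0,0,0,0],[-0.32,1.72,0,0,0,0],[-0.37,1.97,0,0,0,0],[-0.41,2.21,0,0,0,0],[-0.46,2.46,0,0,0,0],[-0.51,2.7,0,0,0,0],[-0.55,2.95,0,0,0,0],[-0.6,3.2,0,0,0,0],[-0.64,3.44,0,0,0,0],[-0.69,3.69,0,0,0,0],[-0.74,3.93,0,0,0,0],[-0.74,3.93,0,0,0,0]]]'
python3 - <<'E'
from h import *
cap('top','top2.png')
E
```

```text
eef_pos: [532.4, -97.4, 124.6]
force: [-0.9, 0.1, -0.4]
time_s: 5.97
eef_pos: [513.2, 2.2, 123.9]
ee_rot: [-0.0, 0.639, 0.769, 0.0]
force: [1.1, 0.4, 0.6]
grip_width: 0.759
grip_force: 0.0
```

View pics/top2.png

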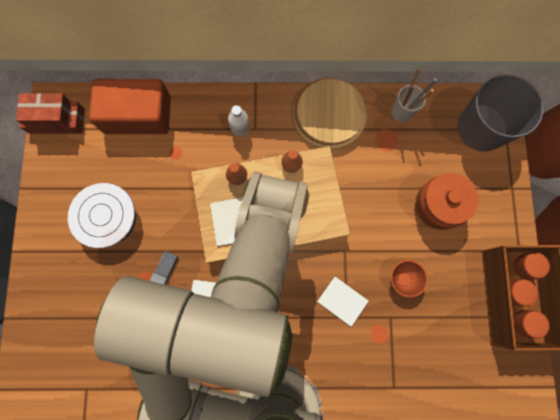

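The slab has moved left: its leading edge runs from (211,202) to (214,245), about parallel to the board's end. Next I'll measure that edge in the board frame.

```bash
cat > e.py <<'E'
from m import *
c=cap('top');o,B,_=board(c);W=white(c)
n,l,st,ce=cv2.connectedComponentsWithStats(W.astype(np.uint8))
import sys;k=l[int(sys.argv[2]),int(sys.argv[1])]
cs,_=cv2.findContours((l==k).astype(np.uint8),0,cv2.CHAIN_APPROX_NONE)
w=np.array([B@(ray(c,u,v,65)[:2]-o) for u,v in cs[0][:,0]])
print('x',w[:,0].min(),w[:,0].max(),'y',w[:,1].min(),w[:,1].max())
m=w[:,1]>w[:,1].max()-8;e=w[m]
e=e[(e[:,0]>w[:,0].min()+10)&(e[:,0]<w[:,0].max()-10)]
a=np.polyfit(e[:,0],e[:,1],1);print('edge slope deg',np.degrees(np.arctan(a[0])),'y at mid',np.polyval(a,w[:,0].mean()))
s=ctrl.sense();print('tcp',B@(s['eef_pos'][:2]-o),s['time_s'])
E
python3 e.py 225 220
```

```text
x -92.34111006506788 26.245328491404305 y 73.9179838973554 161.22898369319776
edge slope deg -0.6036820225282065 y at mid 159.66536902681582
tcp [-46.08040869 -11.96351212] 6.0667
```

The slab is square to 0.6°, and its leading edge is at board y=160. It needs about 89 mm more.

```bash
python3 -m creep '[[[-0.05,0.25,0,0,0,0],[-0.09,0.49,0,0,0,0],[-0.14,0.74,0,0,0,0],[-0.18,0.98,0,0,0,0],[-0.23,1.23,0,0,0,0],[-0.28,1.47,0,0,0,0],[-0.32,1.72,0,0,0,0],[-0.37,1.97,0,0,0,0],[-0.41,2.21,0,0,0,0],[-0.46,2.46,0,0,0,0],[-0.51,2.7,0,0,0,0],[-0.55,2.95,0,0,0,0],[-0.6,3.2,0,0,0,0],[-0.63,3.35,0,0,0,0],[-0.65,3.46,0,0,0,0],[-0.65,3.46,0,0,0,0]]]'
python3 -m creep '[[[0.1,-0.5,0,0,0,0],[0.2,-1,0,0,0,0],[0.2,-1,1,0,0,0],[0.2,-1,2.5,0,0,0],[0.2,-1,4,0,0,0],[0.2,-1,5.5,0,0,0],[0.2,-1,7,0,0,0],[0.2,-1,7,0,0,0]]]'|sed -n '1,4p'
python3 -m creep '[[[-1.6,-1.6,0,0,0,-1],[-3.2,-3.2,0,0,0,-2],[-4.8,-4.8,0,0,0,-3],[-5.5,-6,0,0,0,-4],[-6,-7.5,0,0,0,-5],[-6,-9,0,0,0,-6],[-6,-10,0,0,0,-6],[-6,-10,0,0,0,-6],[-6,-10,0,0,0,-6]]]'|sed -n '1,4p'
python3 e.py 185 220; python3 -c "
from h import *
cap('top','top3.png')"
```

```text
time_s: 7.4
eef_pos: [497.0, 88.1, 123.8]
ee_rot: [-0.0, 0.64, 0.769, 0.0]
force: [-0.4, -0.1, -0.2]
grip_width: 0.758
grip_force: 0.0
time_s: 8.07
eef_pos: [503.8, 61.9, 305.7]
ee_rot: [0.005, 0.64, 0.768, 0.003]
force: [1.5, -0.2, 0.5]
time_s: 8.82
eef_pos: [351.6, -189.9, 298.4]
ee_rot: [-0.0, 0.818, 0.575, 0.0]
force: [-0.4, 0.7, 0.5]
x -92.93978699498125 27.745560705970473 y 90.24576520091121 250.19170062142322
edge slope deg -0.09149566151822347 y at mid 248.770262115161
tcp [-239.79753048 -168.49214903] 8.8667
```

View pics/top3.png

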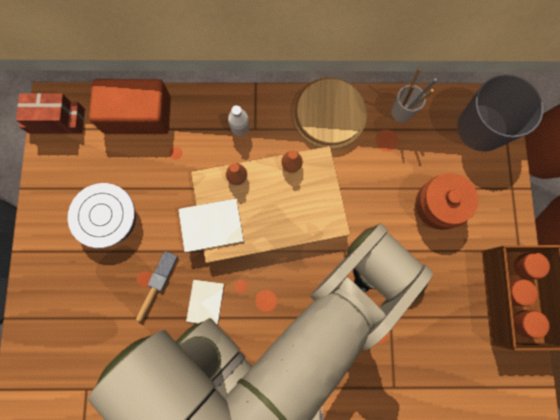

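The slab, centred at (211,225), sticks out about 50 mm past the left end and is square to 0.1°. Everything else in view is where it was, and the arm is clear. Handing in.

```bash
python3 -c "
from rig import ctrl
print(ctrl.finish_job())"
```

```text
the job is handed in; nothing more can be done
None
```

I pushed the kiln shelf towards the banding wheel on the left until about 50 mm stuck out past that end; it lies flat and square to the board, nothing else appears to have moved, and the job is handed in.

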